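# Find the concealed catch by feel and open the sample drawer

### The job

Open the white sample drawer unit. Its catch is hidden under the black rail on top: feel along the rail with closed fingertips until they sink into the one section that gives way, press that section down until the catch lets go and the drawer springs out a little, then pull the drawer by its fin out to its stop and leave it open with nothing touching it. The rail is a delicate sprung part: keep the force on it below about 15 N throughout, and leave the things round about where they are.

Things in the scene. Friction and masses are not known exactly. Their poses are not given: they have to be found in the camera images.
- safe: White sample drawer unit, 120 (x) x 260 (y) x 50 mm high, fixed to the table. Origin: centre of its underside, on the table; z up. Its blue drawer front, with a fin, faces its -x and opens along its -x. A black rail, 24 mm wide, runs along its y on the top at x = +35 mm, 24 mm above the white top plate, between two grey end housings 46 mm wide in x and 80 mm above the table.
- rail_mid (a point): Top of the black rail, on its middle line, midway between the end housings, 74 mm above the table; fixed to the unit. The rail looks like a row of equal 20 mm segments, but a 40 mm long section of it gives way. The section's centre lies within 32 mm of this point along the rail, at another place each time, and cannot be told by eye.
- rail_left (a point): Top of the rail's middle line at its left (+y) end, where the left end housing begins: 62 mm from rail_mid along the unit's y, 74 mm above the table. Fixed to the unit.
- rail_right (a point): Top of the rail's middle line at its right (-y) end, where the right end housing begins: 62 mm from rail_mid, 74 mm above the table. Fixed to the unit.
- strip (a joint): How far the whole sprung rail is pressed down, m: 0 free, end stop 0.006. Any downward force on it counts, on the giving section too: it starts to yield at about 0.5 N, then 1 mm for each 3 N. 0.005 (about 15 N) is its limit. Pressing elsewhere than on the section never frees the drawer.
- catch (a joint): How far the hidden catch is pressed down, m: 0 free, 0.006 fully down, springs back. It lies under the giving section: this first sinks 5 mm against only about 0.5 to 1.3 N (the recess; the rest of the rail walls its two ends, its sides are open), then the catch starts to move at about 5 N and is fully down at about 8 N. It lets the drawer go after about 4.6 mm.
- drawer (a joint): How far the drawer is open, m: 0 shut and held by the catch, 0.07 at its stop. When the catch lets go, a spring pushes it out to about 0.02 to 0.03; beyond that it moves with about 1.5 N of friction and stays where it is left.
- fin (a point): Grip point on the drawer's aluminium fin; moves with the drawer. The fin is an upright plate on the middle of the blue front, 8 mm thick (along the unit's y), standing out 27 mm, from 14 to 48 mm above the table; this point is inside it, 8 mm below its top, 14 mm from its outer end. Both sides are free: pinch it from above with the fingers closing along the unit's y.
- log: Blue log book, 210x153x14 mm, lying loose. Leave alone. Origin: centre of underside.
- vial: Amber vial with black cap, 23 mm across, 52 mm high, loose, upright. Leave alone. Origin: centre of underside.
- bench_timer: White bench timer, 58x66x20 mm, loose. Leave alone. Origin: centre of underside.
- blue_tape: Blue tape roll, 69 mm across, 24 mm high, loose. Leave alone. Origin: centre of underside.
- pen: Black marker pen with green cap, 134 mm long along its y, 13 mm thick, loose. Leave alone. Origin: centre of underside.
- dish: Clear petri dish, 69 mm across, 14 mm high, loose. Leave alone. Origin: centre of underside.

How it is judged:
On the way:
1. the hidden catch is pressed down (more than 4 mm) (value of joint catch above 0.004 m).
At the end, for the whole second after the job is handed in: The drawer stands open by more than 60 mm of its 70 mm, and the rail and its catch are let go (both up, within 1 mm) (value of joint drawer above 0.06 m and value of joint each of catch, strip below 0.001 m); the robot touches nothing.
It fails at once if the rail is pressed down more than 5 mm (about 15 N) (value of joint strip above 0.005 m).
It fails at once if a thing round about (log book, vial, timer, tape, pen, dish) is moved more than 25 mm (distance of any of log, vial, bench_timer, blue_tape, pen, dish from where it was at the start of the episode above 0.025 m).
It also fails if it takes over 64 s, if anything falls off the work surface, if the arm or the gripper's body presses on something with over 40 N, if the wrist force passes 120 N, or if a joint passes its speed limit or range.

### The arm

A 6-joint arm with a two-finger parallel gripper is mounted at the origin on a cart in front of the work surface, level with it; the furniture and walls round the work are solid. World frame = base frame: x ahead of the robot, y to its left, z up, the work surface at z = 0. Lengths are in m, angles in rad, forces in N, time in s.
With the tool pointing down it reaches from about 0.375 to 0.975 m from the base axis. Payload 3.8 kg.
Tool frame: the origin (TCP) lies at the very end of the fingers, on their centre line; the grasp point (between the pads) lies bot.hold_point_z behind it (bot.hold_point_z is the distance from the TCP to the grasp point, in m); z points along the fingers, y is the line along which they close (so a half turn about z gives the same grasp; the last joint's range is limited). The gripper opens to 85 mm and grips with 20 to 120 N. Pads are 22 mm wide; open, the fingers measure 114 mm over their backs; the gripper's body (76 mm by 85 mm) begins 54 mm behind the grasp point. The pads swing forward as they close: fully open they stand 13 mm farther back than shut.
Start: joints at [-1.23, 0.264, 1.604, -0, 1.274, -0.037], TCP at [0.249, -0.627, 0.231] pointing down, gripper open.
Joint ranges: [-2.63, 2.63], [-0.94, 2.18], [0.31, 2.57], [-1.31, 4.45], [0, 2.66], [-2.55, 2.55]. Speed limits (rad/s): [2.57, 2.57, 3.14, 3.14, 3.14, 3.14].

### API

Orientations are given as a rotation vector (axis times angle).
In Python, from workcell import bot gives the robot as it stands.
- The arm moves only by the shell command python3 jog.py 'ROWS' [OPENING] [FORCE]. ROWS is a JSON list of rows, 1 to 5 of them, each an object with the fields x, y, z (the shift in m), yaw (a turn about the tool's z in rad); a field left out counts as zero; each row shifts and turns the commanded pose from where the row before left it, along the tool's axes as they then stand; what a row does not reach is not made up. A row lasts 1/8 s, in which the tool goes at most 0.0625 m and 0.188 rad, less where a joint would pass 70% of its speed; a pose out of reach is approached as far as the arm can. OPENING is the opening from 0.0 (shut) to 1.0 (fully open), set as the command begins (- or left out keeps the last). The fingers move at their own pace and stop on an object; FORCE is the grip in N (left out, the last holds). Time passes only in rows, so rows that do not move let the fingers close. It prints the time, the measured TCP pose, the force, the opening and the grip force at its end. Input that does not fit is refused with a message, and nothing moves.
- bot.read_state(): the state, without advancing time (a new reading comes with each control period).
- bot.read_camera(name): name is "scene" or "top"; returns the picture (420x560x3 uint8, red, green, blue); there is no depth.
- bot.camera_info(name): a dict with "intrinsics" (3x3 intrinsics, pixels), "extrinsics" (4x4, takes a point from camera to world coordinates). Camera axes: x right, y down, z forward; pixel columns grow to the right and rows downward; lengths in m; the calibration is good to about 2 mm. A picture is of the moment at which its call begins. camera_info takes no time and is no camera call.
- bot.finish_job(): hands the job in; it is judged then, once.
The state is a dict: "time": time; "q": joint angles; "joint_vel": joint speeds; "joint_torque": joint torques, N m; "tool_pos": TCP position; "tcp_rot": TCP orientation; "wrist_force": force on the tool from outside, world axes, zero at the start; "torque": the same for the moment, N m; "width": opening from 0.0 (shut) to 1.0 (fully open); "grip_force": force on a finger pad.
Only numpy, scipy, OpenCV 4.12 (cv2) and the standard library are available. Lean on these libraries where they do the work, as an engineer would, in place of code of your own. Each camera call takes 0.05 s, during which the arm holds its last target. There are 200 camera calls.

## Working session

There is one attempt and no reset: what is moved stays moved. The work goes in short steps, Python scripts to look and compute and a shell command to move; the robot and the scene stay as the last step left them, time stands still between calls to the robot, and variables do not carry over. Pictures are saved under pics/ and viewed, at most 10 in all, crops included, and the job is handed in when it is done.

```bash
ls; mkdir -p pics; python3 - <<'E'
from workcell import bot
import cv2
for n in("scene","top"):
    cv2.imwrite(f"pics/{n}0.png",cv2.cvtColor(bot.read_camera(n),cv2.COLOR_RGB2BGR)); i=bot.camera_info(n); print(n,i)
print(bot.read_state(),bot.hold_point_z)
E
```

```text
jog.py
pics
workcell.py
scene {'intrinsics': array([[434.40728394,   0.        , 282.04947167],
       [  0.        , 434.40728394, 211.3956192 ],
       [  0.        ,   0.        ,   1.        ]]), 'extrinsics': array([[-0.61482758, -0.57903997,  0.53544352, -0.07525306],
       [-0.78866004,  0.45007831, -0.41886139,  0.59603812],
       [ 0.00154597, -0.67981044, -0.73338624,  0.9192928 ],
       [ 0.        ,  0.        ,  0.        ,  1.        ]])}
top {'intrinsics': array([[446.24304191,   0.        , 288.38984974],
       [  0.        , 446.24304191, 211.21833507],
       [  0.        ,   0.        ,   1.        ]]), 'extrinsics': array([[ 0.01566964, -0.99808605,  0.05982215,  0.45211898],
       [-0.99956945, -0.01712112, -0.02382825,  0.12484311],
       [ 0.02480687, -0.05942301, -0.99792461,  1.10356167],
       [ 0.        ,  0.        ,  0.        ,  1.        ]])}
{'time': 0.1, 'q': array([-1.22990222e+00,  2.64725952e-01,  1.60524736e+00, -5.69702119e-06,
        1.27367249e+00, -3.69238563e-02]), 'joint_vel': array([ 0.00074109, -0.00175184, -0.00412661, -0.00076108, -0.00101484,
       -0.00049854]), 'joint_torque': array([ 2.24060141e-04, -5.16708112e+01, -3.68589342e+01,  4.88470448e-06,
        6.30678929e-03, -1.31876308e-05]), 'tool_pos': array([ 0.24876515, -0.62678255,  0.23004871]), 'tcp_rot': array([-3.08370968e+00, -5.89573121e-01,  4.96413235e-04]), 'wrist_force': array([ 0.33163488, -0.80184466, -0.31446952]), 'torque': array([0.01163188, 0.07192   , 0.01197365]), 'grip_force': 0.0, 'width': 0.9993392156924784} 0.0187
```

View pics/top0.png

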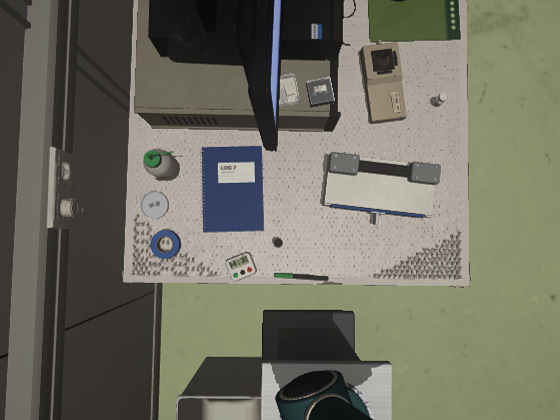

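View pics/scene0.png

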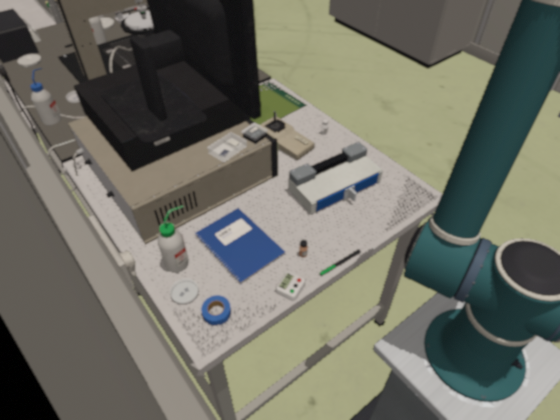

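The top view shows the unit with its end housings near (344,163) and (426,173), the rail between them, and the fin near (374,217). The unit's -x faces the robot, with a small yaw. The scene view agrees. Next I'll measure it.

```bash
cat > h.py <<'E'
from workcell import bot
import cv2, numpy as np
def ray(n,uv,z):
    i=bot.camera_info(n);K,E=i["intrinsics"],i["extrinsics"]
    d=E[:3,:3]@np.linalg.solve(K,[uv[0],uv[1],1]);o=E[:3,3]
    return o+d*(z-o[2])/d[2]
def proj(n,p):
    i=bot.camera_info(n);K,E=i["intrinsics"],i["extrinsics"]
    c=K@(E[:3,:3].T@(np.array(p)-E[:3,3]));return c[:2]/c[2]
def shot(n): return cv2.cvtColor(bot.read_camera(n),cv2.COLOR_RGB2BGR)
E
python3 - <<'E'
from h import *
im=cv2.imread("pics/top0.png"); g=im.max(2)
roi=np.zeros_like(g); roi[155:190,335:436]=1
m=((g<45)&(roi>0)).astype(np.uint8)
n,l,s,c=cv2.connectedComponentsWithStats(m); k=1+s[1:,4].argmax(); print(s[k],c[k])
pts=np.argwhere(l==k)[:,::-1].astype(np.float32)
r=cv2.minAreaRect(pts); print("rail",r)
W=np.array([ray("top",p,.074)[:2] for p in cv2.boxPoints(r)]); print(W.round(4), np.linalg.norm(np.diff(W,axis=0),axis=1))
# housings: mid grey
h=((g>75)&(g<150)&(cv2.dilate(roi,np.ones((11,3)))>0)).astype(np.uint8)
n,l,s,c=cv2.connectedComponentsWithStats(h)
for k in range(1,n):
    if s[k,4]>150:
        r=cv2.minAreaRect(np.argwhere(l==k)[:,::-1].astype(np.float32)); print("h",s[k],r,ray("top",r[0],.08))
# blue front
hsv=cv2.cvtColor(im,cv2.COLOR_BGR2HSV)
b=((hsv[...,0]>100)&(hsv[...,0]<130)&(hsv[...,1]>120)).astype(np.uint8); b[:,:315]=0;b[:185]=0;b[230:]=0
p=np.argwhere(b)[:,::-1]; print("blue",p.min(0),p.max(0))
c=cv2.resize(im[140:235,310:450],None,fx=5,fy=5,interpolation=cv2.INTER_CUBIC)
s2=cv2.imread("pics/scene0.png")
cv2.imwrite("pics/c0.png",c)
E
```

```text
[359 161   7   5  13] [360.92307692 162.        ]
rail ((362.0, 163.0), (4.0, 6.0), 90.0)
[[ 0.6342 -0.0629]
 [ 0.6345 -0.077 ]
 [ 0.6251 -0.0771]
 [ 0.6248 -0.063 ]] [0.01408592 0.00942604 0.01407828]
h [ 334  152  103   33 1072] ((385.0760498046875, 167.35769653320312), (105.05541229248047, 23.428403854370117), 6.753573894500732) [ 0.61946183 -0.12279208  0.08      ]
blue [332 205] [424 216]
```

View pics/c0.png

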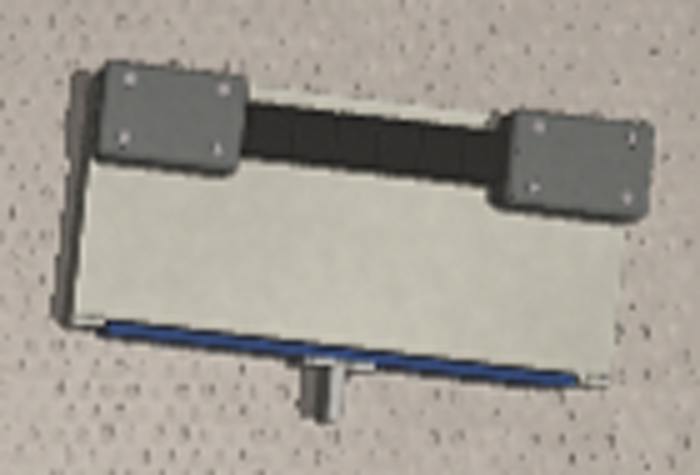

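The crop shows eight housing screws. They average (174,113) on the left and (583,162) on the right. The fin is at about (322,390), and the blue front runs from (105,328) to (577,380). The screw averages give me the housing centres.

```bash
python3 - <<'E'
from h import *
f=lambda x,y:(310+(x+.5)/5-.5,140+(y+.5)/5-.5)
L=ray("top",f(174,113),.08);R=ray("top",f(583.5,162),.08)
print(L,R,np.linalg.norm(L-R),"expect ~.124+housing len")
mid=(L+R)/2; d=(L-R)[:2]; yaw=np.arctan2(-d[0],d[1]); print("railmid",mid,"yaw",yaw)
for q in[(246,103),(246,158),(500,128),(497,185)]: print("railpt",ray("top",f(*q),.074))
ex=np.array([np.cos(yaw),np.sin(yaw)]);ey=np.array([-ex[1],ex[0]])
org=mid[:2]-.035*ex
print("org",org)
U=lambda x,y,z:np.r_[org+x*ex+y*ey,z]
print("fin base x?",U(-.06-.013,0,.04), "fin from image top end", ray("top",f(322,390),.048), U(-.0735,0,.048))
im=cv2.imread("pics/scene0.png");it=cv2.imread("pics/top0.png")
for n,m in(("scene",im),("top",it)):
    for p in[U(.035,.062,.074),U(.035,-.062,.074),U(.035,0,.074),U(-.073,0,.048),U(-.06,.13,.05),U(-.06,-.13,.05),U(.058,.062,.08),U(.012,.062,.08)]:
        u=proj(n,p); cv2.circle(m,tuple(int(round(v*8)) for v in u),8,(0,0,255),-1,cv2.LINE_AA,3)
a=cv2.resize(im[130:220,275:395],(720,540),interpolation=cv2.INTER_CUBIC)
cv2.imwrite("pics/c1.png",a)
cv2.imwrite("pics/c2.png",cv2.resize(it[140:235,310:450],None,fx=5,fy=5))
s=bot.read_state(); from scipy.spatial.transform import Rotation as T
M=T.from_rotvec(s["tcp_rot"]).as_matrix();print(M.round(3))
E
```

```text
[ 0.62966364 -0.02782724  0.08      ] [ 0.61046103 -0.21934967  0.08      ] 0.19248267794667176 expect ~.124+housing len
railmid [ 0.62006234 -0.12358846  0.08      ] yaw -0.09992903224461328
railpt [ 0.63608988 -0.06244716  0.074     ]
railpt [ 0.61019695 -0.06260917  0.074     ]
railpt [ 0.6266689  -0.18198913  0.074     ]
railpt [ 0.59976469 -0.18056059  0.074     ]
org [ 0.58523695 -0.12009676]
fin base x? [ 0.51260112 -0.11281407  0.04      ] fin from image top end [ 0.50368016 -0.10435781  0.048     ] [ 0.51210362 -0.11276419  0.048     ]
[[ 0.929  0.369 -0.001]
 [ 0.369 -0.929  0.002]
 [ 0.    -0.002 -1.   ]]
```

View pics/c1.png

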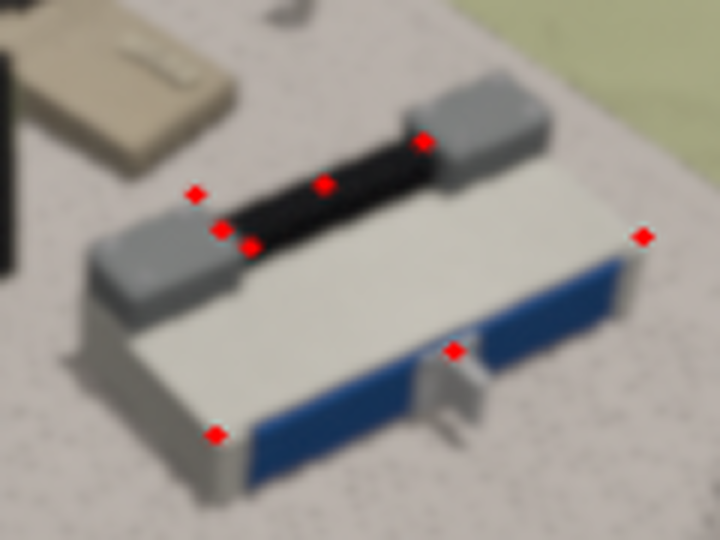

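Both views agree to about 3 mm. The rail middle is at roughly (0.6195, -0.1235) with yaw -0.10. I'll close the fingers and move over the rail, then turn so the 22 mm pad width lies along it.

```bash
python3 jog.py '[{"x": 0.052, "y": -0.0325}, {"x": 0.052, "y": -0.0325}, {"x": 0.052, "y": -0.0325}, {"x": 0.052, "y": -0.0325}, {"x": 0.052, "y": -0.0325}]' 0.0 20
python3 jog.py '[{"x": 0.052, "y": -0.0325}, {"x": 0.052, "y": -0.0325}, {"x": 0.052, "y": -0.0325}, {"x": 0.052, "y": -0.0325}, {"x": 0.052, "y": -0.0325}]'
python3 jog.py '[{"z": 0.02, "yaw": -0.182}, {"z": 0.02, "yaw": -0.182}, {"z": 0.02, "yaw": -0.182}, {"z": 0.02, "yaw": -0.182}, {"z": 0.02, "yaw": -0.182}]'
python3 jog.py '[{"yaw": -0.18}, {}]'
cat >> h.py <<'E'
from scipy.spatial.transform import Rotation as T
MID=np.array([.6195,-.1235]);YAW=-.1
EX=np.array([np.cos(YAW),np.sin(YAW)]);EY=np.array([-EX[1],EX[0]])
def rel(p=None):
    s=bot.read_state();M=T.from_rotvec(s["tcp_rot"]).as_matrix()
    print("t",s["time"],"tcp",s["tool_pos"].round(4),"toolx deg",np.degrees(np.arctan2(M[1,0],M[0,0])).round(2),"tilt",M[:,2].round(3))
    d=s["tool_pos"][:2]-MID; print("in unit frame from mid: x %.4f y %.4f"%(d@EX,d@EY),"F",s["wrist_force"].round(2),"w",s["width"])
    if p is not None: print("tool delta",(M.T@(np.array(p)-s["tool_pos"])).round(4))
E
python3 -c "
from h import *
p=MID-.024*EY
rel([*p,.080])"
```

```text
time: 0.72
tool_pos: [0.4314, -0.3785, 0.2309]
tcp_rot: [-3.085, -0.589, 0.0]
wrist_force: [0.8, -0.5, 0.3]
width: 0.0
grip_force: 0.0
time: 1.35
tool_pos: [0.6131, -0.1317, 0.2308]
tcp_rot: [-3.086, -0.59, 0.001]
wrist_force: [0.8, -0.2, -0.4]
width: -0.005
grip_force: 0.0
time: 1.98
tool_pos: [0.6119, -0.1333, 0.13]
tcp_rot: [-2.506, -1.893, 0.001]
wrist_force: [-0.5, -0.0, 0.7]
width: -0.003
grip_force: 0.0
time: 2.22
tool_pos: [0.6119, -0.1333, 0.1304]
tcp_rot: [-2.334, -2.101, 0.001]
wrist_force: [-0.2, 0.3, -0.7]
width: -0.003
grip_force: 0.0
t 2.225 tcp [ 0.6119 -0.1333  0.1304] toolx deg 83.99 tilt [-0.002  0.    -1.   ]
in unit frame from mid: x -0.0066 y -0.0106 F [-0.21  0.27 -0.7 ] w -0.002863002374386572
tool delta [-0.0134  0.0068  0.0504]
```

```bash
python3 jog.py '[{"x": 0.0026, "y": 0.0068, "z": 0.03}, {"z": 0.018}, {}]'
python3 jog.py '[{"z": 0.004}, {"z": 0.003}, {}]'; python3 jog.py '[{"z": 0.0015}, {}]'; python3 jog.py '[{"z": 0.001}, {}]'
python3 -c "
from h import *
rel()"
```

```text
time: 2.6
tool_pos: [0.6175, -0.1312, 0.0811]
tcp_rot: [-2.331, -2.1, 0.004]
wrist_force: [-0.4, -0.2, 0.0]
width: 0.002
grip_force: 0.0
time: 2.98
tool_pos: [0.6196, -0.1317, 0.0766]
tcp_rot: [2.333, 2.104, 0.0]
wrist_force: [0.3, 0.3, -0.7]
width: 0.003
grip_force: 0.0
time: 3.22
tool_pos: [0.6195, -0.1316, 0.0749]
tcp_rot: [2.333, 2.104, 0.0]
wrist_force: [0.2, -0.1, -0.2]
width: 0.002
grip_force: 0.0
time: 3.48
tool_pos: [0.6196, -0.1316, 0.0738]
tcp_rot: [2.333, 2.104, 0.0]
wrist_force: [-0.1, 1.4, 0.7]
width: 0.004
grip_force: 0.2
t 3.475 tcp [ 0.6196 -0.1316  0.0738] toolx deg 84.1 tilt [ 0. -0. -1.]
in unit frame from mid: x 0.0009 y -0.0081 F [-0.13  1.35  0.71] w 0.004386428685746304
```

```bash
for i in 1 ; do python3 jog.py '[{"z": 0.001}, {}]'|grep -E "pos|wrist"; python3 jog.py '[{"z": 0.001}, {}]'|grep -E "pos|wrist"; done
```

```text
tool_pos: [0.6196, -0.1316, 0.0728]
wrist_force: [0.2, -1.0, 0.8]
tool_pos: [0.6196, -0.1316, 0.0718]
wrist_force: [0.3, -1.4, 0.6]
```

```bash
python3 jog.py '[{"z": 0.001}, {}]'|grep -E "pos|wrist"; python3 jog.py '[{"z": 0.001}, {}]'|grep -E "pos|wrist"; python3 -c "
from h import *
import cv2
m=shot('top');cv2.imwrite('pics/p1.png',cv2.resize(m[120:240,300:460],None,fx=5,fy=5))"
```

```text
tool_pos: [0.6195, -0.1316, 0.0708]
wrist_force: [1.2, 0.3, 1.6]
tool_pos: [0.6195, -0.1316, 0.0697]
wrist_force: [0.9, 0.4, 0.8]
```

View pics/p1.png

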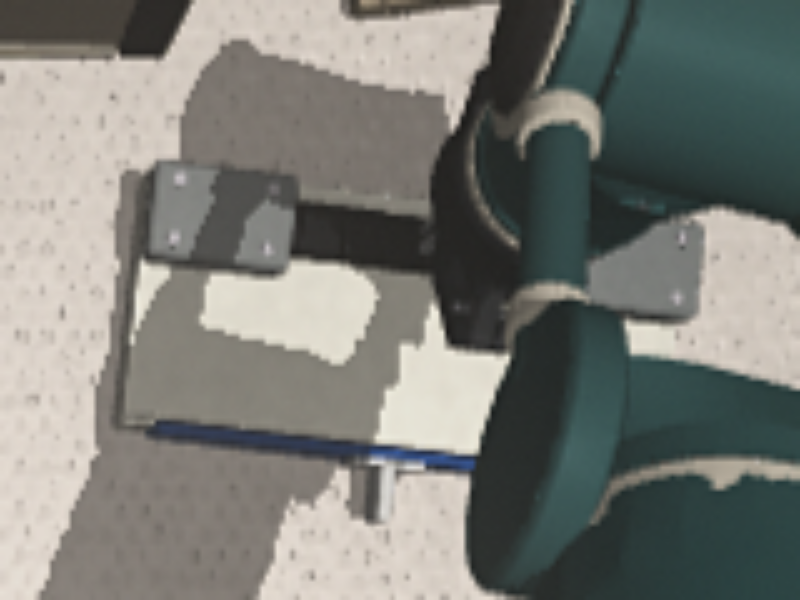

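The gripper is over the rail and the drawer is still shut. The tips have sunk 4.3 mm at only about 1 N, so this is the giving section. I'll press on in small steps.

```bash
for i in 1; do python3 jog.py '[{"z": 0.001}, {}]'|grep -E "pos|wrist"; python3 jog.py '[{"z": 0.001}, {}]'|grep -E "pos|wrist";  python3 jog.py '[{"z": 0.001}, {}]'|grep -E "pos|wrist"; done
```

```text
tool_pos: [0.6196, -0.1317, 0.069]
wrist_force: [0.3, -0.6, 2.7]
tool_pos: [0.6198, -0.1317, 0.0685]
wrist_force: [-0.4, -0.3, 5.8]
tool_pos: [0.6199, -0.1318, 0.0679]
wrist_force: [-0.7, 0.2, 7.1]
```

```bash
python3 jog.py '[{"z": 0.001}, {}]'|grep -E "pos|wrist"; python3 jog.py '[{}]'|grep -E "pos|wrist"; python3 jog.py '[{"z": 0.001}, {}]'|grep -E "pos|wrist"
```

```text
tool_pos: [0.62, -0.1318, 0.0673]
wrist_force: [-1.5, 0.4, 8.1]
tool_pos: [0.62, -0.1318, 0.0673]
wrist_force: [-2.4, -0.6, 7.9]
tool_pos: [0.6201, -0.1318, 0.0664]
wrist_force: [-2.4, -0.4, 8.9]
```

```bash
python3 jog.py '[{"z": 0.001}, {}]'|grep -E "pos|wrist"; python3 jog.py '[{"z": 0.0005}, {}]'|grep -E "pos|wrist";  python3 -c "
from h import *
m=shot('top');g=cv2.imread('pics/p1.png');b=cv2.resize(m[120:240,300:460],None,fx=5,fy=5)
print(abs(b[440:540,300:460].astype(int)-g[440:540,300:460]).mean())
rel(); print(bot.read_state()['torque'])"
```

```text
tool_pos: [0.6201, -0.1318, 0.0655]
wrist_force: [-2.4, -0.3, 9.3]
tool_pos: [0.6201, -0.1318, 0.065]
wrist_force: [-2.3, -0.4, 9.0]
1.2665416666666667
t 6.45 tcp [ 0.6201 -0.1318  0.065 ] toolx deg 84.1 tilt [ 0.001 -0.    -1.   ]
in unit frame from mid: x 0.0015 y -0.0082 F [-1.32  0.17  9.46] w 0.00319574527041868
[0.03924273 0.38046917 0.02421711]
```

```bash
python3 jog.py '[{"z": 0.001}, {}]'|grep -E "pos|wrist"; python3 jog.py '[{"z": 0.001}, {}]'|grep -E "pos|wrist"
```

```text
tool_pos: [0.6201, -0.1319, 0.064]
wrist_force: [-1.6, 1.1, 9.7]
tool_pos: [0.6202, -0.1319, 0.063]
wrist_force: [-0.9, -0.2, 8.8]
```

Force is flat at about 9 N while the tips descend, so the catch is moving.

```bash
python3 jog.py '[{"z": 0.001}, {}]'|grep -E "pos|wrist"; python3 jog.py '[{"z": 0.001}, {}]'|grep -E "pos|wrist"; python3 -c "
from h import *
m=shot('top');g=cv2.imread('pics/p1.png');b=cv2.resize(m[120:240,300:460],None,fx=5,fy=5)
print(abs(b[440:540,300:460].astype(int)-g[440:540,300:460]).mean())"
```

```text
tool_pos: [0.6202, -0.1318, 0.0617]
wrist_force: [-1.1, 0.1, 6.8]
tool_pos: [0.6203, -0.1319, 0.0607]
wrist_force: [-0.0, 0.3, 7.3]
52.432291666666664
```

The image around the fin changed, so the drawer has sprung out. I'll lift, turn back, open the fingers and look.

```bash
python3 jog.py '[{"z": -0.01}, {"z": -0.04}, {"y": -0.05, "z": -0.04}, {"y": -0.05}, {"yaw": 0.174}]' 0.5|grep -E "pos|wrist"
python3 jog.py '[{"yaw": 0.174}, {"yaw": 0.174}, {"yaw": 0.174}, {"yaw": 0.174}, {"yaw": 0.174}]' |grep -E "pos"
python3 jog.py '[{"yaw": 0.174}, {"yaw": 0.174}, {"yaw": 0.174}, {"x": -0.06}, {"x": -0.06}]' |grep -E "pos"
python3 -c "
from h import *
rel()
m=shot('scene');cv2.imwrite('pics/s2.png',cv2.resize(m[130:230,275:395],(720,600),interpolation=cv2.INTER_CUBIC))
m=shot('top');cv2.imwrite('pics/t2.png',cv2.resize(m[140:250,310:450],(700,550),interpolation=cv2.INTER_CUBIC))"
```

```text
tool_pos: [0.5163, -0.1204, 0.147]
wrist_force: [0.4, 0.4, -0.4]
tool_pos: [0.5205, -0.1212, 0.1477]
tool_pos: [0.4, -0.1093, 0.1473]
t 9.375 tcp [ 0.4    -0.1093  0.1473] toolx deg -5.6 tilt [-0.003  0.001 -1.   ]
in unit frame from mid: x -0.2198 y -0.0078 F [-0.64 -0.36  0.6 ] w 0.4953168418572975
```

View pics/t2.png

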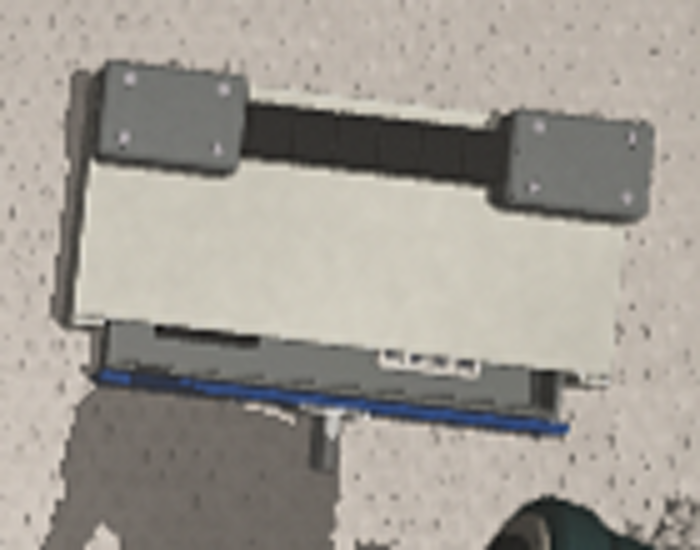

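View pics/s2.png

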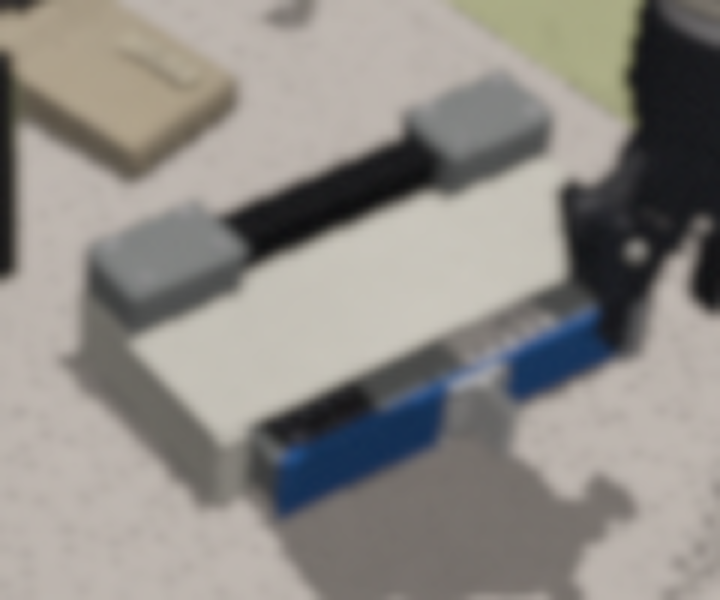

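The drawer is out by about 25 mm. In the top crop the blue front runs from (97,377) to (568,430), with the fin at its middle. In the scene crop the fin runs from (480,370) to (512,392).

```bash
python3 -c "
from h import *
f=lambda x,y:(310+(x+.5)/5-.5,140+(y+.5)/5-.5)
g=lambda x,y:(275+(x+.5)/6-.5,130+(y+.5)/6-.5)
L=ray('top',f(97,377),.047);R=ray('top',f(568,430),.047);m=(L+R)/2;print(L,R,np.linalg.norm(L-R),m)
for z in(.048,): print('fin tip scene',ray('scene',g(512,394),z),'base',ray('scene',g(482,371),z),'top tip',ray('top',f(333,437),z))
U=lambda p:((p[:2]-MID)@EX+.035,(p[:2]-MID)@EY)
print(U(m),U(ray('scene',g(512,394),.048)),U(ray('scene',g(482,371),.048)),U(ray('top',f(333,437),.048)))
"
```

```text
[0.5081092  0.00293644 0.047     ] [ 0.48660425 -0.22262574  0.047     ] 0.2265849958361861 [ 0.49735673 -0.10984465  0.047     ]
fin tip scene [ 0.47466639 -0.11414488  0.048     ] base [ 0.49448066 -0.11385848  0.048     ] top tip [ 0.48140271 -0.10970734  0.048     ]
(np.float64(-0.08789632692077463), np.float64(0.0013931527399886187)) (np.float64(-0.11004399668528761), np.float64(-0.005150854745341929)) (np.float64(-0.09035730544732426), np.float64(-0.0028877551393015)) (np.float64(-0.10378434258532918), np.float64(-6.297014240252166e-05))
```

```bash
python3 -c "
from h import *
p=MID-.139*EX-.001*EY
rel([*p,.0215])"
```

```text
t 9.475 tcp [ 0.3936 -0.1075  0.1447] toolx deg -5.66 tilt [-0.01   0.003 -1.   ]
in unit frame from mid: x -0.2264 y -0.0067 F [-0.21  0.96 -0.51] w 0.5006151842793028
tool delta [ 0.0886 -0.0053  0.1223]
```

```bash
python3 jog.py '[{"x": 0.045, "y": -0.0026, "z": 0.02}, {"x": 0.043, "y": -0.0026, "z": 0.02}, {"z": 0.02}, {}]'|grep -E "pos"; python3 -c "
from h import *
p=MID-.139*EX-.001*EY
rel([*p,.0215])"
```

```text
tool_pos: [0.4884, -0.1125, 0.0861]
t 9.975 tcp [ 0.4884 -0.1125  0.0861] toolx deg -5.61 tilt [-0.005  0.001 -1.   ]
in unit frame from mid: x -0.1316 y -0.0021 F [-0.41 -0.63 -0.02] w 0.5021308512809373
tool delta [-0.0071 -0.0011  0.0646]
```

Lowering round the fin and closing gently.

```bash
python3 jog.py '[{"x": -0.0073, "y": 0.001}, {"z": 0.02}, {"z": 0.02}, {"z": 0.0235}, {}]'|grep -E "pos|wrist"; python3 jog.py '[{}, {}, {}, {}]' 0.0 25; python3 -c "
from h import *
rel()"
```

```text
tool_pos: [0.4807, -0.1131, 0.0243]
wrist_force: [-0.4, -0.7, 0.6]
time: 11.1
tool_pos: [0.4832, -0.1094, 0.0262]
tcp_rot: [-3.131, 0.158, -0.002]
wrist_force: [0.8, 19.1, 5.2]
width: 0.085
grip_force: 29.3
t 11.1 tcp [ 0.4832 -0.1094  0.0262] toolx deg -5.78 tilt [ 0.001  0.007 -1.   ]
in unit frame from mid: x -0.1370 y 0.0004 F [ 0.8  19.14  5.18] w 0.08541965298855994
```

Gripped (width about 7 mm). The arm is pushed about 3 mm sideways, so I'll relieve that and then pull.

```bash
python3 jog.py '[{"y": -0.0035}, {"x": -0.01}, {"x": -0.01}, {}]' |grep -E "pos|wrist|width"; python3 jog.py '[{"x": -0.008}, {"x": -0.008}, {}]' |grep -E "pos|wrist|width"; python3 -c "
from h import *
rel()"
```

```text
tool_pos: [0.4632, -0.1072, 0.0262]
wrist_force: [-1.0, 7.0, 4.7]
width: 0.089
tool_pos: [0.4474, -0.1056, 0.0262]
wrist_force: [-0.1, 7.5, 5.2]
width: 0.086
t 11.975 tcp [ 0.4474 -0.1056  0.0262] toolx deg -5.7 tilt [ 0.002  0.002 -1.   ]
in unit frame from mid: x -0.1731 y 0.0006 F [-0.06  7.47  5.2 ] w 0.08559601136214479
```

```bash
python3 jog.py '[{"x": -0.005}, {}]' |grep -E "pos|wrist|width"; python3 jog.py '[{"x": -0.004}, {}]' |grep -E "pos|wrist|width"; python3 jog.py '[{"x": -0.003}, {}]' |grep -E "pos|wrist|width"
```

```text
tool_pos: [0.4428, -0.1051, 0.0262]
wrist_force: [0.3, 7.3, 5.2]
width: 0.086
tool_pos: [0.439, -0.1047, 0.0262]
wrist_force: [0.3, 7.8, 4.1]
width: 0.085
tool_pos: [0.4362, -0.1045, 0.0262]
wrist_force: [1.0, 7.8, 4.1]
width: 0.088
```

```bash
python3 jog.py '[{"x": -0.003}, {}]' |grep -E "pos|wrist|width"; python3 jog.py '[{"x": -0.003}, {}]' |grep -E "pos|wrist|width"
```

```text
tool_pos: [0.4356, -0.1044, 0.0263]
wrist_force: [9.1, 8.3, -5.7]
width: 0.088
tool_pos: [0.4355, -0.1044, 0.0265]
wrist_force: [16.9, 8.2, -14.7]
width: 0.091
```

The drawer is at its stop: the TCP halted and the pull force is climbing. I'll ease off, open the fingers, lift clear and check.

```bash
python3 jog.py '[{"x": 0.005}, {}, {}, {}, {}]' 0.5|grep -E "pos|wrist|width"; python3 jog.py '[{"z": -0.02}, {"z": -0.03}, {"z": -0.04}, {"z": -0.03}, {}]' |grep -E "pos|wrist|width"; python3 jog.py '[{"y": 0.04, "z": -0.03}, {"y": 0.05}, {"y": 0.05}, {}, {}]' |grep -E "pos|wrist|width"; python3 -c "
from h import *
rel()
m=shot('top');cv2.imwrite('pics/t3.png',m)"
```

```text
tool_pos: [0.4338, -0.1052, 0.0248]
wrist_force: [-0.2, 0.3, -1.0]
width: 0.499
tool_pos: [0.4363, -0.1059, 0.1478]
wrist_force: [0.2, 0.2, -0.2]
width: 0.501
tool_pos: [0.4194, -0.2437, 0.1733]
wrist_force: [0.2, 0.8, 0.5]
width: 0.498
t 15.1 tcp [ 0.4194 -0.2437  0.1733] toolx deg -5.68 tilt [-0.002  0.002 -1.   ]
in unit frame from mid: x -0.1871 y -0.1396 F [0.23 0.85 0.47] w 0.4980812580893243
```

View pics/t3.png

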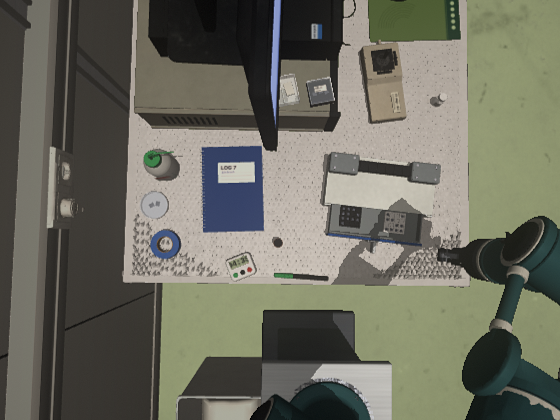

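The drawer front has moved from row ~205 to ~235 (about 68 mm), the arm is clear, and the surrounding things haven't moved.

```bash
python3 -c "
from workcell import bot
print(bot.finish_job())"
```

```text
the job is handed in; nothing more can be done
None
```

The catch was pressed and let go, the drawer stands open at its stop (about 68 mm by image), the arm is clear of everything, measured force while pressing the rail stayed below 10 N, and the job is handed in with no verdict returned.

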